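Lock a beech channel over its neighbours

TASK

Two pale beech channels lie side by side in the grey stacking tray, both open side up. Take the full-length channel that lies open side down on the bench and lower it over the seam between those two, so that its flanges drop into their grooves and it sits fully down, level, lengthwise with them and its ends about even with theirs. Let go of it only when it is down, and leave the two lower ones in place in the tray.

Things in the scene. Friction and masses are not known exactly. Their poses are not given: they have to be found in the camera images.
- top_mid (a point): Centre (half-way up) of the loose beech channel to stack, lying OPEN SIDE DOWN on the bench, web on top: 140 mm long (x), 60 wide (y), 34 high; web 16 thick, two flanges 7 thick and 18 deep, 46 apart inside. z up, 0.11 to 0.2 kg. Grip it across its width near the top. Not wanted: a like channel lying open side up, and a 75 mm long offcut lying open side down.
- left_mid (a point): Centre (half-way up) of one of two loose channels in the grey fixed tray (12 mm floor, lips 10 mm higher), lying OPEN SIDE UP, web below; same section and size as the one to stack. x along its length, z up. Its groove floor is 1 mm below this point, its flange tops 17 mm above.
- right_mid (a point): The same for the other channel in the tray, parallel to the first on its -y side, with a gap of 2 to 6 mm; the seam runs along their x. Fully down over the seam, the stacked channel stands with its flange tips on both groove floors, its centre 16 mm higher than these two centres.
Mind the look-alikes: they are no part of the job. Leave any green look-alike of the part that bears left_mid alone. What is shaped like the part that bears right_mid but blue is not meant.

How it is judged:
By the outcome, as a careful person would: the job done as asked, in the order asked, and still so for the second after the job is handed in, with the robot touching nothing.
It also fails if it takes over 35 s, if anything falls off the work surface, if the arm or the gripper's body presses on something with over 40 N, if the wrist force passes 120 N, or if a joint passes its speed limit or range.

ROBOT

A 6-joint arm with a two-finger parallel gripper is mounted at the origin on the work surface. World frame = base frame: x ahead of the robot, y to its left, z up, the work surface at z = 0. Lengths are in m, angles in rad, forces in N, time in s.
With the tool pointing down it reaches from about 0.35 to 0.875 m from the base axis. Payload 15.5 kg.
Tool frame: the origin (TCP) lies between the finger pads; the fingertips stand r.finger_overhang ahead of it and the grasp point (between the pads) lies 11 mm behind it (r.finger_overhang is the distance from the TCP to the fingertips, in m); z points along the fingers, y is the line along which they close (so a half turn about z gives the same grasp; the last joint's range is limited). The gripper opens to 85 mm and grips with 20 to 120 N. Pads are 22 mm wide; open, the fingers measure 114 mm over their backs; the gripper's body (76 mm by 85 mm) begins 54 mm behind the grasp point. The pads swing forward as they close: fully open they stand 13 mm farther back than shut.
Start: joints at [1.111, 0.494, 1.345, -0, 1.302, -0.096], TCP at [0.222, 0.584, 0.202] pointing down, gripper open.
Joint ranges: [-2.91, 2.91], [-0.82, 2.16], [0.22, 2.67], [-1.22, 4.37], [0.12, 2.79], [-3.08, 3.08]. Speed limits (rad/s): [1.89, 1.89, 2.57, 3.01, 3.01, 3.01].

INTERFACE

Orientations are given as a rotation vector (axis times angle).
In Python, from workcell import r gives the robot as it stands.
- The arm moves only by the tool move_arm, never from a script. Its arguments are lists of equal length, an entry for each row: "linear": the shift along the tool's x, y, z normalised to -1 to 1, where 1 is 25 cm, a list of three; "dr": the turn, a rotation vector about the tool's x, y, z normalised to -1 to 1, where 1 is pi rad, a list of three; "fingers": the finger opening in mm, from 0 to 85.4. A call has 1 to 8 rows; each row is the pose to reach, as a shift and turn from the pose commanded when the call began, along the tool's axes at that moment, turning the shorter way round; what a row does not reach only later rows make up. A row lasts 1/8 s, in which the tool goes at most 62.5 mm and 10.7 degrees, less where a joint would pass 70% of its speed; a pose out of reach is approached as far as the arm can. A call with a number of a shift or a turn outside -1 to 1 is refused whole. A call with a gripper value outside its range is refused whole. The fingers move at their own pace and stop on an object; the grip force is fixed at half the most. Time passes only in rows, so rows that repeat a pose let the fingers close. It gives the time, the measured TCP pose, the force, the opening and the grip force at its end, in the units of the state.
- r.read_state(): the state, without advancing time (a new reading comes with each control period).
- r.snapshot(name): name is "scene" or "top" or "wrist"; returns a dict with "frame" (400x640x3 uint8, red, green, blue), "z_map" (400x640 float32, m along the optical axis (not along the pixel's ray), 0 where there is no reading), "fov_y" (degrees; the focal length in pixels is half the picture's height over the tangent of half this angle, whatever the lens; pixels are square), "cx", "cy" (the principal point, pixels), "D" ([k1, k2, p1, p2, k3] as OpenCV has them; the pictures are not rectified), "world_from_camera" (4x4, takes a point from camera to world coordinates). Camera axes: x right, y down, z forward; pixel columns grow to the right and rows downward; lengths in m; the calibration is good to about 2 mm. A picture is of the moment at which its call begins.
- r.sign_off(): hands the job in; it is judged then, once.
The state is a dict: "t": time; "joint_positions": joint angles; "qvel": joint speeds; "tau": joint torques, N m; "tool_pos": TCP position; "orientation": TCP orientation; "ft_force": force on the tool from outside, world axes, zero at the start; "ft_torque": the same for the moment, N m; "opening": finger opening in m; "gripper_force": force on a finger pad.
Only numpy, scipy, OpenCV 4.12 (cv2) and the standard library are available. Lean on these libraries where they do the work, as an engineer would, in place of code of your own. Each camera call takes 0.05 s, during which the arm holds its last target. There are 200 camera calls.

## Working session

There is one attempt and no reset: what is moved stays moved. The work goes in short steps, Python scripts to look and compute and a tool call to move; the robot and the scene stay as the last step left them, time stands still between calls to the robot, and variables do not carry over. Pictures are saved under pics/ and viewed, at most 10 in all, crops included, and the job is handed in when it is done.

Besides the shell and the picture viewer there is one more tool, called after ">>>" in YAML: its name, and indented under it one key for each argument. move_arm: Moves the arm, as the interface text tells. Its arguments: {"type":"object","properties":{"linear":{"type":"array"},"dr":{"type":"array"},"fingers":{"type":"array"}},"required":["linear","dr","fingers"]}

```bash
mkdir -p pics
cat > h.py <<'E'
import numpy as np, cv2
from workcell import r
def snap(n):
    s=r.snapshot(n); h,w=s["frame"].shape[:2]
    f=h/2/np.tan(np.radians(s["fov_y"])/2)
    K=np.array([[f,0,s["cx"]],[0,f,s["cy"]],[0,0,1]])
    uv=np.stack(np.meshgrid(np.arange(w),np.arange(h)),-1).reshape(-1,1,2).astype(np.float64)
    n_=cv2.undistortPoints(uv,K,np.array(s["D"],float)).reshape(h,w,2)
    z=s["z_map"].astype(float); T=np.array(s["world_from_camera"])
    P=np.dstack([n_*z[...,None],z])@T[:3,:3].T+T[:3,3]
    P[z==0]=np.nan
    return s,P
def save(img,name): cv2.imwrite("pics/"+name,cv2.cvtColor(img,cv2.COLOR_RGB2BGR))
E
python3 - <<'E'
from h import *
for n in ["top","scene"]:
    s,P=snap(n); save(s["frame"],n+"0.png"); np.savez(n+"0.npz",P=P,f=s["frame"]); print(n,s["world_from_camera"][:3,3] if 0 else np.round(np.array(s["world_from_camera"]),3).tolist())
st=r.read_state(); print(st, r.finger_overhang)
E
```

```text
top [[-0.063, -0.974, 0.218, 0.213], [-0.998, 0.062, -0.011, 0.048], [-0.003, -0.219, -0.976, 1.212], [0.0, 0.0, 0.0, 1.0]]
scene [[-0.742, 0.514, -0.431, 0.987], [0.671, 0.559, -0.488, 0.616], [-0.01, -0.651, -0.759, 1.0], [0.0, 0.0, 0.0, 1.0]]
{'t': 0.1, 'joint_positions': array([ 1.11151688e+00,  4.94103373e-01,  1.34608045e+00, -8.35622302e-07,
        1.30253520e+00, -9.54823202e-02]), 'qvel': array([ 0.00087046, -0.00129107, -0.00026668, -0.00098087, -0.00113486,
        0.00184847]), 'tau': array([ 2.39310888e-03, -8.83593464e+01, -3.84559572e+01,  2.38920011e-04,
        4.87961966e-03, -2.66545322e-05]), 'tool_pos': array([0.22221084, 0.58376259, 0.20116708]), 'orientation': array([-5.68249034e-01, -3.08945974e+00,  1.70184189e-03]), 'ft_force': array([ 0.13456501, -0.59237266, -0.72175711]), 'ft_torque': array([0.02338253, 0.00900167, 0.01287516]), 'gripper_force': 0.0, 'opening': 0.08553209208197378} 0.008
```

View pics/top0.png

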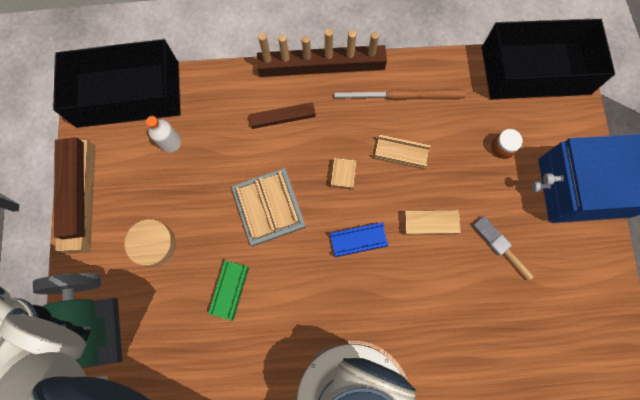

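View pics/scene0.png

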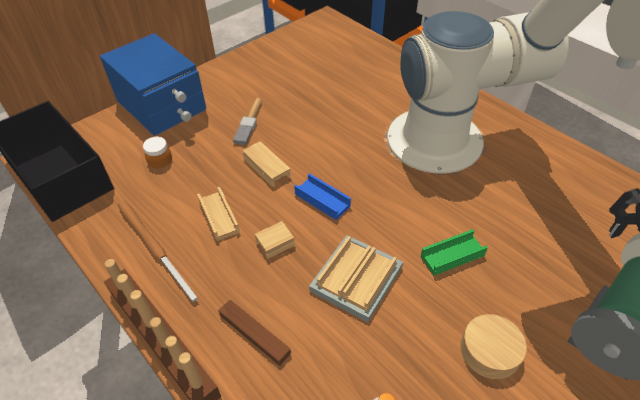

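Candidates in the top view: (432,222) is full length with a plain web on top. (402,151) is open side up, (343,173) is the short offcut, and the blue (358,239) and green (229,290) pieces are look-alikes. The one that fits is (432,222), and the tray pair is at (267,206). I'll confirm with a crop and measure.

Run:
```python
from h import *
d=np.load("top0.npz"); P=d["P"]; f=d["f"]
save(cv2.resize(f[120:270,220:480],None,fx=3,fy=3,interpolation=cv2.INTER_CUBIC),"crop1.png")
def box(u0,u1,v0,v1,zl,zh):
    Q=P[v0:v1,u0:u1].reshape(-1,3); Q=Q[(Q[:,2]>zl)&(Q[:,2]<zh)]
    c,s,a=cv2.minAreaRect((Q[:,:2]*1000).astype(np.float32)); print(len(Q),np.round(c,1),np.round(s,1),round(a,2),"z med",np.round(np.median(Q[:,2])*1000,1))
print("bench z",np.nanmedian(P[255:300,400:460,2]))
box(395,470,200,245,.026,.05)
box(225,310,160,250,.036,.07) # flange tops
box(225,310,160,250,.008,.07)
s=np.load("scene0.npz");P=s["P"]
print("scene");box(235,298,135,192,.026,.05)
box(305,408,230,325,.039,.07); box(305,408,230,325,.008,.07)
```

```text
bench z 0.0005273771594320742
1269 [ 427.2 -238.7] [142.5  61.7] 87.42 z med 34.3
612 [499.6 187.4] [142.8 124.6] 16.2 z med 45.7
3615 [502.4 194. ] [180.6 162.7] 16.17 z med 27.3
scene
866 [ 431.6 -203.7] [206.2  62.6] 86.73 z med 32.6
814 [503.  188.2] [142.9 125.7] 16.61 z med 44.5
4393 [501.7 186.8] [173.  151.3] 16.29 z med 26.8
```

View pics/crop1.png

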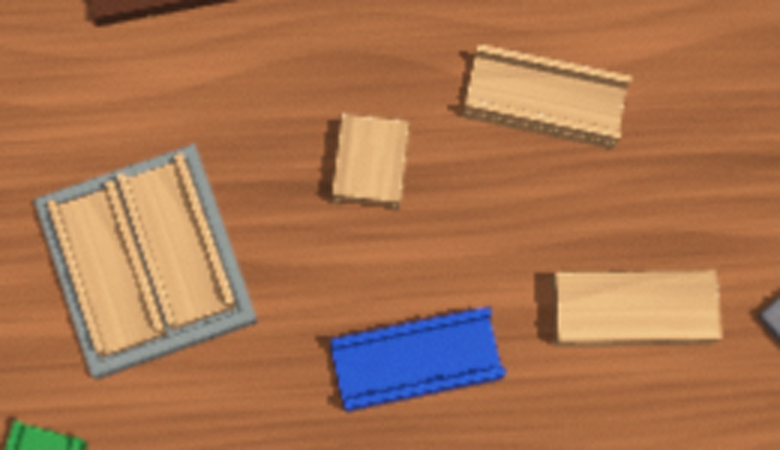

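The crop confirms it: the piece at crop (638,307) shows a plain web and full length. The tray pair, with two open grooves, is at crop (146,260). I'll plan the moves with a small helper.

```bash
cat >> h.py <<'E'
from scipy.spatial.transform import Rotation as Ro
def plan(p,yaw,p0=None,R0=None):
    st=r.read_state(); p0=st["tool_pos"] if p0 is None else p0
    R0=Ro.from_rotvec(st["orientation"]) if R0 is None else R0
    c,s=np.cos(np.radians(yaw)),np.sin(np.radians(yaw))
    R1=Ro.from_matrix(np.array([[c,s,0],[s,-c,0],[0,0,-1]]))
    print("p",np.round(st["tool_pos"],4),"lin",np.round(R0.inv().apply(np.array(p)-p0)/.25,4),"dr",np.round((R0.inv()*R1).as_rotvec()/np.pi,4),"t",round(st["t"],2),"F",np.round(st["ft_force"],1),"open",round(st["opening"],4),"grip",round(st["gripper_force"],1))
    return p,R1
E
python3 - <<'E'
from h import *
plan((.40,.38,.28),123); plan((.34,.385,.25),123)
E
```

```text
p [0.2222 0.5838 0.2012] lin [-0.9546 -0.509  -0.3149] dr [-4.000e-04  1.000e-04  2.009e-01] t 0.1 F [ 0.1 -0.6 -0.7] open 0.0855 grip 0.0
p [0.2222 0.5838 0.2012] lin [-0.7232 -0.5756 -0.1948] dr [-4.000e-04  1.000e-04  2.009e-01] t 0.1 F [ 0.1 -0.6 -0.7] open 0.0855 grip 0.0
```

>>> move_arm:
  linear:
    - [-0.19,-0.1,-0.06]
    - [-0.38,-0.2,-0.12]
    - [-0.57,-0.3,-0.19]
    - [-0.76,-0.4,-0.25]
    - [-0.95,-0.51,-0.31]
    - [-0.95,-0.51,-0.31]
  dr:
    - [0,0,0.04]
    - [0,0,0.08]
    - [0,0,0.12]
    - [0,0,0.16]
    - [0,0,0.2]
    - [0,0,0.2]
  fingers: [85,85,85,85,85,85]

```text
t: 0.85
tool_pos: [0.4014, 0.3781, 0.2801]
orientation: [1.503, 2.757, 0.002]
ft_force: [-0.5, -0.7, 0.1]
opening: 0.0851
gripper_force: 0.0
```

Run:
```python
from h import *
plan((.46,.19,.30),106.2)
s,P=snap("wrist"); print(np.round(np.array(s["world_from_camera"]),3).tolist())
```

```text
p [0.4014 0.3781 0.2801] lin [-0.7596 -0.2108 -0.0795] dr [0.0005 0.0001 0.0924] t 0.85 F [-0.5 -0.7  0.1] open 0.0851 grip 0.0
[[0.84, 0.522, 0.146, 0.365], [0.542, -0.81, -0.223, 0.435], [0.002, 0.266, -0.964, 0.452], [0.0, 0.0, 0.0, 1.0]]
```

>>> move_arm:
  linear:
    - [-0.19,-0.05,-0.02]
    - [-0.38,-0.1,-0.04]
    - [-0.57,-0.16,-0.06]
    - [-0.76,-0.21,-0.08]
    - [-0.76,-0.21,-0.08]
  dr:
    - [0,0,0.025]
    - [0,0,0.05]
    - [0,0,0.075]
    - [0,0,0.0925]
    - [0,0,0.0925]
  fingers: [85,85,85,85,85]

```text
t: 1.52
tool_pos: [0.4593, 0.1911, 0.2991]
orientation: [1.882, 2.515, -0.001]
ft_force: [-0.2, 1.1, -0.7]
opening: 0.0848
gripper_force: 0.0
```

Run:
```python
from h import *
plan((.44,-.04,.25),87.4)
s,P=snap("wrist"); save(s["frame"],"wr1.png"); np.savez("wr1.npz",P=P,f=s["frame"])
```

```text
p [0.4593 0.1911 0.2991] lin [-0.8651 -0.3349  0.1965] dr [-1.000e-04  1.000e-04  1.055e-01] t 1.52 F [-0.2  1.1 -0.7] open 0.0848 grip 0.0
```

View pics/wr1.png

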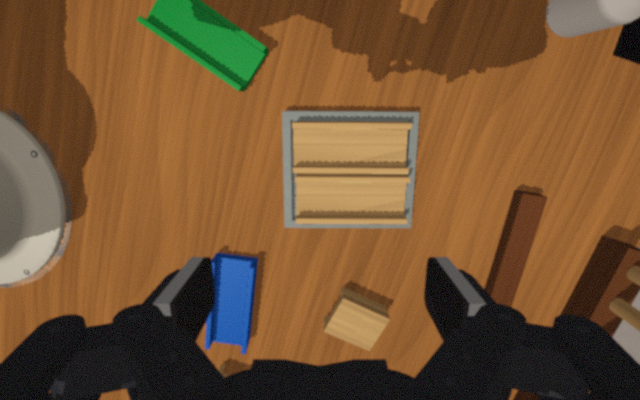

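The wrist view shows the tray at (350,170), with its two channels at rows about 143 and 197 and the seam near row 172. I'll measure it while moving on.

Run:
```python
from h import *
d=np.load("wr1.npz");P=d["P"];f=d["f"]
Q=P[100:240,270:430].reshape(-1,3); C=f[100:240,270:430].reshape(-1,3).astype(int)
print("bench",np.nanmedian(P[300:390,270:320,2]) , np.nanmedian(P[240:280,280:420,2]))
def rect(M,n):
    c,s,a=cv2.minAreaRect((Q[M][:,:2]*1000).astype(np.float32)); print(n,M.sum(),np.round(c,1),np.round(s,1),round(a,2),np.median(Q[M][:,2]))
rect((Q[:,2]>.037)&(Q[:,2]<.06),"flangetops")
beech=(C[:,0]-C[:,2]>50)&(Q[:,2]>.018); rect(beech,"beech")
M=(Q[:,2]>.037)&(Q[:,2]<.06)
for a in (15.5,16.2,16.8):
    a=np.radians(a); v=-Q[M][:,0]*np.sin(a)+Q[M][:,1]*np.cos(a)
    h,e=np.histogram(v*1000,bins=np.arange(-40,160,2)); i=h>0; print(list(zip(e[:-1][i].astype(int),h[i])))
    u=Q[M][:,0]*np.cos(a)+Q[M][:,1]*np.sin(a); 
    for lo,hi in((v.min(),v.min()+.04),(v.max()-.04,v.max())):
        w=(v>=lo)&(v<=hi); print("u range",u[w].min(),u[w].max())
```

```text
bench -4.5958113385702326e-05 -0.0004505501316872107
flangetops 3117 [502.2 187.4] [141.1 124.4] 16.13 0.04525913138135601
beech 11342 [501.2 185.8] [176.6 139.2] 12.13 0.02802684387718468
[(np.int64(-16), np.int64(109)), (np.int64(-14), np.int64(163)), (np.int64(-12), np.int64(186)), (np.int64(-10), np.int64(306)), (np.int64(-8), np.int64(3)), (np.int64(36), np.int64(77)), (np.int64(38), np.int64(184)), (np.int64(40), np.int64(181)), (np.int64(42), np.int64(245)), (np.int64(44), np.int64(105)), (np.int64(46), np.int64(21)), (np.int64(48), np.int64(150)), (np.int64(50), np.int64(188)), (np.int64(52), np.int64(188)), (np.int64(54), np.int64(243)), (np.int64(56), np.int64(14)), (np.int64(100), np.int64(52)), (np.int64(102), np.int64(197)), (np.int64(104), np.int64(207)), (np.int64(106), np.int64(225)), (np.int64(108), np.int64(73))]
u range 0.46674599212406204 0.6051629975337438
u range 0.46359990248089655 0.601890894498026
[(np.int64(-24), np.int64(3)), (np.int64(-22), np.int64(141)), (np.int64(-20), np.int64(187)), (np.int64(-18), np.int64(174)), (np.int64(-16), np.int64(262)), (np.i
[... 562 characters left out ...]
(-28), np.int64(118)), (np.int64(-26), np.int64(167)), (np.int64(-24), np.int64(183)), (np.int64(-22), np.int64(295)), (np.int64(-20), np.int64(1)), (np.int64(24), np.int64(106)), (np.int64(26), np.int64(161)), (np.int64(28), np.int64(188)), (np.int64(30), np.int64(265)), (np.int64(32), np.int64(72)), (np.int64(36), np.int64(179)), (np.int64(38), np.int64(178)), (np.int64(40), np.int64(214)), (np.int64(42), np.int64(232)), (np.int64(44), np.int64(1)), (np.int64(88), np.int64(58)), (np.int64(90), np.int64(180)), (np.int64(92), np.int64(238)), (np.int64(94), np.int64(212)), (np.int64(96), np.int64(66))]
u range 0.4663853937517357 0.6048164472952859
u range 0.4657725163690201 0.6040827172054849
```

>>> move_arm:
  linear:
    - [-0.2,-0.08,0.05]
    - [-0.4,-0.16,0.1]
    - [-0.6,-0.24,0.15]
    - [-0.8,-0.31,0.2]
    - [-0.87,-0.335,0.2]
    - [-0.87,-0.335,0.2]
  dr:
    - [0,0,0.03]
    - [0,0,0.06]
    - [0,0,0.09]
    - [0,0,0.105]
    - [0,0,0.105]
    - [0,0,0.105]
  fingers: [85,85,85,85,85,85]

```text
t: 2.33
tool_pos: [0.4404, -0.0392, 0.2487]
orientation: [-2.266, -2.174, 0.0]
ft_force: [-0.7, 1.1, -0.3]
opening: 0.0849
gripper_force: 0.0
```

Run:
```python
from h import *
s,P=snap("wrist"); save(s["frame"],"wr2.png")
m=(P[...,2]>.026)&(P[...,2]<.05)&(np.hypot(P[...,0]-.427,P[...,1]+.239)<.1)
Q=P[m]; print(len(Q)); c,sz,a=cv2.minAreaRect((Q[:,:2]*1000).astype(np.float32)); print(np.round(c,1),np.round(sz,1),round(a,2),np.median(Q[:,2]))
plan((.427,-.239,.14),87.4)
```

```text
4315
[ 429.9 -232.1] [130.7  59.3] 86.96 0.03329107784610735
p [ 0.4405 -0.0386  0.2489] lin [-0.8035 -0.0208  0.4351] dr [-0.0002 -0.0002  0.0015] t 2.38 F [ 0.6  0.6 -0.2] open 0.0852 grip 0.0
```

>>> move_arm:
  linear:
    - [-0.2,-0.01,0.05]
    - [-0.4,-0.02,0.1]
    - [-0.6,-0.02,0.15]
    - [-0.66,-0.02,0.2]
    - [-0.66,-0.02,0.2]
  dr:
    - [0,0,0]
    - [0,0,0]
    - [0,0,0]
    - [0,0,0]
    - [0,0,0]
  fingers: [85,85,85,85,85]

```text
t: 3.0
tool_pos: [0.4285, -0.2032, 0.1983]
orientation: [-2.265, -2.174, 0.0]
ft_force: [-0.1, 0.0, -0.2]
opening: 0.0851
gripper_force: 0.0
```

Run:
```python
from h import *
s,P=snap("wrist"); save(s["frame"],"wr3.png")
m=(P[...,2]>.026)&(P[...,2]<.05)&(np.hypot(P[...,0]-.427,P[...,1]+.239)<.1)
v,u=np.where(m); print(u.min(),u.max(),v.min(),v.max())
Q=P[m]; print(len(Q)); c,sz,a=cv2.minAreaRect((Q[:,:2]*1000).astype(np.float32)); print(np.round(c,1),np.round(sz,1),round(a,2),np.median(Q[:,2]))
plan((.429,-.239,.07),87.2)
```

```text
291 353 139 276
8239
[ 429.6 -237.5] [140.7  59.1] 86.94 0.03346044091848116
p [ 0.4287 -0.2028  0.1989] lin [-0.1452  0.0075  0.5154] dr [-0.0003 -0.0003  0.0025] t 3.05 F [ 0.2 -0.   0.6] open 0.0847 grip 0.0
```

View pics/wr3.png

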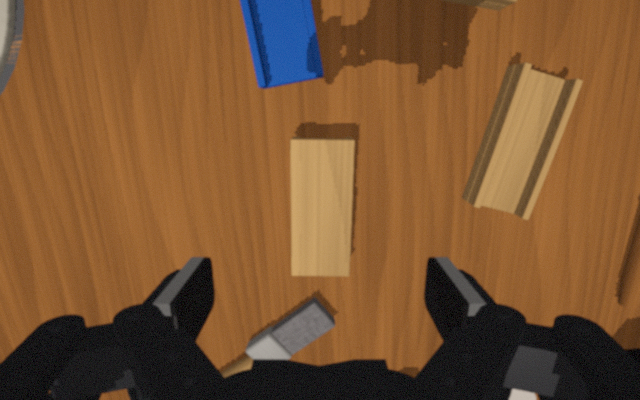

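The full channel is in view at (321,207), with nothing in the fingers' way: the scraper at (300,325) is beyond its end. Descending.

>>> move_arm:
  linear:
    - [-0.07,0.003,0.2]
    - [-0.14,0.005,0.4]
    - [-0.14,0.005,0.55]
    - [-0.14,0.005,0.65]
    - [-0.14,0.005,0.725]
    - [-0.14,0.005,0.725]
  dr:
    - [0,0,0.002]
    - [0,0,0.002]
    - [0,0,0.002]
    - [0,0,0.002]
    - [0,0,0.002]
    - [0,0,0.002]
  fingers: [85,85,85,85,85,85]

```text
t: 3.8
tool_pos: [0.4285, -0.2375, 0.0176]
orientation: [-2.271, -2.168, 0.0]
ft_force: [-0.5, 0.3, -0.1]
opening: 0.0848
gripper_force: 0.0
```

>>> move_arm:
  linear:
    - [0,0,0]
    - [0,0,0]
    - [0,0,0]
    - [0,0,0]
    - [0,0,0]
    - [0,0,0]
    - [0,0,0]
    - [0,0,0]
  dr:
    - [0,0,0]
    - [0,0,0]
    - [0,0,0]
    - [0,0,0]
    - [0,0,0]
    - [0,0,0]
    - [0,0,0]
    - [0,0,0]
  fingers: [50,50,50,50,50,50,50,50]

```text
t: 4.8
tool_pos: [0.4283, -0.2393, 0.0179]
orientation: [-2.274, -2.167, 0.0]
ft_force: [0.2, -0.2, 0.0]
opening: 0.0504
gripper_force: 0.0
```

The fingers closed to 50 mm with no force, so they aren't on the part. Looking.

Run:
```python
from h import *
plan((.429,-.2375,.2),87)
s,P=snap("wrist"); s2,P2=snap("top")
a=s["frame"]; b=cv2.resize(s2["frame"][150:300,350:550],(533,400))
save(cv2.resize(np.hstack([a,b]),(800,273),interpolation=cv2.INTER_AREA),"chk.png")
m=(P2[...,2]>.026)&(P2[...,2]<.042)&(np.hypot(P2[...,0]-.429,P2[...,1]+.239)<.1);Q=P2[m]
print(len(Q)); print(cv2.minAreaRect((Q[:,:2]*1000).astype(np.float32)))
```

```text
p [ 0.4283 -0.2393  0.0179] lin [ 0.0075  0.0024 -0.7283] dr [-0.     -0.      0.0014] t 4.8 F [ 0.2 -0.2  0. ] open 0.0504 grip 0.0
132
((412.9747009277344, -191.7234649658203), (50.730796813964844, 27.010662078857422), 85.32858276367188)
```

View pics/chk.png

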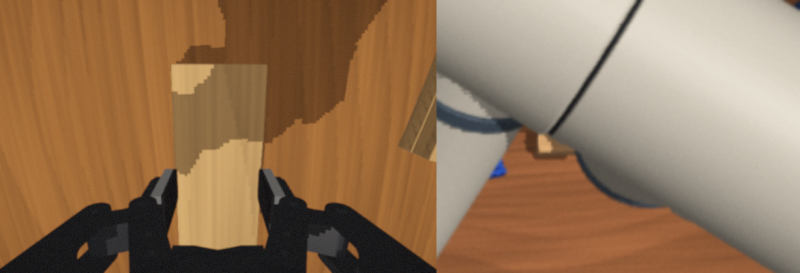

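>>> move_arm:
  linear:
    - [0,0,0]
    - [0,0,0]
    - [0,0,0]
    - [0,0,0]
  dr:
    - [0,0,0]
    - [0,0,0]
    - [0,0,0]
    - [0,0,0]
  fingers: [40,40,40,40]

```text
t: 5.4
tool_pos: [0.4283, -0.2393, 0.0179]
orientation: [-2.274, -2.167, -0.0]
ft_force: [0.7, 0.3, -1.3]
opening: 0.0398
gripper_force: 0.0
```

Run:
```python
from h import *
st=r.read_state(); print(st["opening"],st["gripper_force"],st["ft_force"],st["tool_pos"])
s,P=snap("wrist"); a=s["frame"]; save(a[200:400],"chk2.png")
for row in (250,260,270,280,300):
    X=P[row]; print(row,[(u,np.round(X[u]*1000).tolist()) for u in range(230,410,12)])
```

```text
0.039818345796484404 0.0 [ 0.7290951   0.26375009 -1.30379801] [ 0.42832276 -0.23932208  0.01793866]
250 [(230, [377.0, -250.0, -2.0]), (242, [384.0, -250.0, -1.0]), (254, [404.0, -227.0, 57.0]), (266, [408.0, -227.0, 56.0]), (278, [410.0, -237.0, 34.0]), (290, [415.0, -237.0, 33.0]), (302, [421.0, -237.0, 34.0]), (314, [427.0, -238.0, 34.0]), (326, [432.0, -238.0, 34.0]), (338, [438.0, -238.0, 33.0]), (350, [444.0, -239.0, 33.0]), (362, [449.0, -239.0, 34.0]), (374, [451.0, -229.0, 57.0]), (386, [467.0, -254.0, -1.0]), (398, [473.0, -254.0, 0.0])]
260 [(230, [377.0, -256.0, -1.0]), (242, [399.0, -230.0, 59.0]), (254, [405.0, -226.0, 68.0]), (266, [410.0, -227.0, 66.0]), (278, [409.0, -242.0, 33.0]), (290, [415.0, -243.0, 33.0]), (302, [421.0, -243.0, 33.0]), (314, [426.0, -243.0, 33.0]), (326, [432.0, -243.0, 34.0]), (338, [438.0, -243.0, 34.0]), (350, [443.0, -244.0, 33.0]), (362, [449.0, -244.0, 33.0]), (374, [450.0, -229.0, 66.0]), (386, [455.0, -229.0, 66.0]), (398, [461.0, -233.0, 58.0])]
270 [(230, [396.0, -230.0, 68.0]), (242, [400.0, -230.0, 67.0]), (254, [407.0, -227.0, 75.
[... 574 characters left out ...]
.0]), (314, [426.0, -253.0, 34.0]), (326, [432.0, -254.0, 33.0]), (338, [437.0, -254.0, 33.0]), (350, [443.0, -254.0, 33.0]), (362, [449.0, -255.0, 33.0]), (374, [449.0, -234.0, 73.0]), (386, [452.0, -229.0, 83.0]), (398, [456.0, -229.0, 83.0])]
300 [(230, [404.0, -226.0, 97.0]), (242, [407.0, -226.0, 96.0]), (254, [408.0, -232.0, 86.0]), (266, [409.0, -241.0, 71.0]), (278, [408.0, -264.0, 33.0]), (290, [414.0, -263.0, 34.0]), (302, [419.0, -264.0, 33.0]), (314, [425.0, -264.0, 33.0]), (326, [431.0, -264.0, 34.0]), (338, [437.0, -265.0, 33.0]), (350, [443.0, -265.0, 34.0]), (362, [449.0, -265.0, 34.0]), (374, [449.0, -241.0, 74.0]), (386, [451.0, -234.0, 87.0]), (398, [453.0, -228.0, 97.0])]
```

View pics/chk2.png

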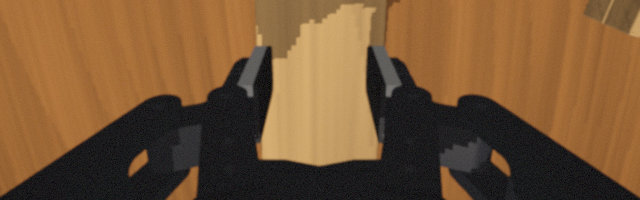

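Wrist picture: the fingertips at (262,247) and (378,247) measure z≈57 mm, above the part's web at 34 mm. The fingers are therefore much higher than the reported TCP implies. I'll cross-check with the scene camera.

Run:
```python
from h import *
s,P=snap("wrist")
for u in (262,266,376,380):
    print(u,[(v,np.round(P[v,u]*1000).tolist()) for v in range(240,262,3)])
s,P=snap("scene"); f=s["frame"]; 
d=np.hypot(P[...,0]-.428,P[...,1]+.239)
v,u=np.where((d<.07)&(P[...,2]>.02)); print(u.min(),u.max(),v.min(),v.max())
save(cv2.resize(f[80:230,190:340],(600,600),interpolation=cv2.INTER_CUBIC),"sc2.png")
dark=(f.max(-1)<60)&(d<.1)&(P[...,2]>.005); z=np.sort(P[dark][:,2]); print(dark.sum(),z[:30:3],z[::max(1,len(z)//15)])
```

```text
262 [(240, [403.0, -231.0, 34.0]), (243, [403.0, -233.0, 33.0]), (246, [406.0, -227.0, 52.0]), (249, [406.0, -227.0, 55.0]), (252, [407.0, -227.0, 59.0]), (255, [407.0, -227.0, 62.0]), (258, [408.0, -227.0, 64.0]), (261, [408.0, -227.0, 68.0])]
266 [(240, [405.0, -232.0, 33.0]), (243, [405.0, -233.0, 34.0]), (246, [408.0, -227.0, 53.0]), (249, [408.0, -227.0, 56.0]), (252, [409.0, -227.0, 59.0]), (255, [409.0, -227.0, 62.0]), (258, [409.0, -227.0, 65.0]), (261, [410.0, -227.0, 67.0])]
376 [(240, [456.0, -234.0, 33.0]), (243, [456.0, -236.0, 33.0]), (246, [453.0, -229.0, 53.0]), (249, [452.0, -229.0, 56.0]), (252, [452.0, -229.0, 58.0]), (255, [451.0, -229.0, 62.0]), (258, [451.0, -229.0, 64.0]), (261, [451.0, -229.0, 66.0])]
380 [(240, [458.0, -234.0, 34.0]), (243, [458.0, -236.0, 33.0]), (246, [455.0, -229.0, 52.0]), (249, [454.0, -229.0, 55.0]), (252, [454.0, -230.0, 58.0]), (255, [453.0, -229.0, 63.0]), (258, [453.0, -229.0, 64.0]), (261, [452.0, -229.0, 67.0])]
227 287 0 179
1124 [0.05310013 0.05741744 0.06076501 0.0622255  0.06421376 0.06527773
 0.06666866 0.06888863 0.07020769 0.07143741] [0.05310013 0.0947742  0.10425977 0.11462569 0.12263734 0.130967
 0.14115667 0.14730633 0.15470756 0.17639937 0.18557424 0.19388054
 0.20107136 0.20895684 0.21666648 0.28917643]
```

View pics/sc2.png

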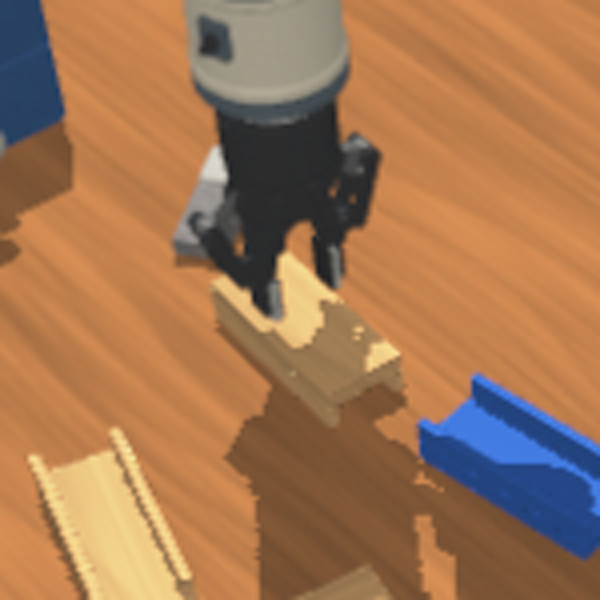

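Both cameras agree: the fingertips are at z≈52 mm, about 42 mm higher than the reported TCP implies. I'll work from the fingertip position the cameras show. First I'll reopen, then descend 44 mm in steps.

>>> move_arm:
  linear:
    - [0,0,0]
    - [0,0,0]
    - [0,0,0]
    - [0,0,0]
    - [0,0,0]
    - [0,0,0]
    - [0,0,0.04]
    - [0,0,0.08]
  dr:
    - [0,0,0]
    - [0,0,0]
    - [0,0,0]
    - [0,0,0]
    - [0,0,0]
    - [0,0,0]
    - [0,0,0]
    - [0,0,0]
  fingers: [85,85,85,85,85,85,85,85]

```text
t: 6.55
tool_pos: [0.4283, -0.2393, -0.0028]
orientation: [-2.274, -2.167, 0.0]
ft_force: [0.9, -0.2, -0.3]
opening: 0.085
gripper_force: 0.0
```

Run:
```python
from h import *
plan((.429,-.238,-.026),87)
s,P=snap("wrist"); m=(s["frame"].max(-1)<110)&(P[...,2]>.01)&(np.abs(P[...,1]+.227)<.006)
Q=P[m]
for side in (-1,1):
    q=Q[(Q[:,0]-.43)*side>0]; i=np.argsort(q[:,2]); print(np.round(q[i[:40:8]]*1000).tolist())
```

```text
p [ 0.4283 -0.2393 -0.0028] lin [0.0053 0.0026 0.0927] dr [-0.     -0.      0.0014] t 6.55 F [ 0.9 -0.2 -0.3] open 0.085 grip 0.0
[[386.0, -232.0, 39.0], [387.0, -231.0, 40.0], [387.0, -231.0, 41.0], [387.0, -232.0, 42.0], [386.0, -229.0, 42.0]]
[[581.0, -231.0, 10.0], [472.0, -232.0, 40.0], [472.0, -232.0, 42.0], [473.0, -230.0, 43.0], [472.0, -232.0, 44.0]]
```

>>> move_arm:
  linear:
    - [0,0,0.05]
    - [0,0,0.092]
    - [0,0,0.092]
    - [0,0,0.092]
  dr:
    - [0,0,0]
    - [0,0,0]
    - [0,0,0]
    - [0,0,0]
  fingers: [85,85,85,85]

```text
t: 7.1
tool_pos: [0.4283, -0.2394, -0.025]
orientation: [-2.274, -2.167, 0.0]
ft_force: [-1.0, 0.2, 0.2]
opening: 0.0851
gripper_force: 0.0
```

>>> move_arm:
  linear:
    - [0,0,0]
    - [0,0,0]
    - [0,0,0]
    - [0,0,0]
    - [0,0,0]
    - [0,0,0]
    - [0,0,0]
    - [0,0,0]
  dr:
    - [0,0,0]
    - [0,0,0]
    - [0,0,0]
    - [0,0,0]
    - [0,0,0]
    - [0,0,0]
    - [0,0,0]
    - [0,0,0]
  fingers: [50,50,50,50,50,50,50,50]

```text
t: 8.1
tool_pos: [0.4285, -0.2395, -0.0245]
orientation: [2.274, 2.167, 0.0]
ft_force: [-0.9, 0.8, 8.7]
opening: 0.059
gripper_force: 63.5
```

Gripped (59 mm, 63 N). Lifting.

>>> move_arm:
  linear:
    - [0,0,-0.06]
    - [0,0,-0.16]
    - [0,0,-0.3]
    - [0,0,-0.45]
    - [0,0,-0.6]
    - [0,0,-0.6]
  dr:
    - [0,0,0]
    - [0,0,0]
    - [0,0,0]
    - [0,0,0]
    - [0,0,0]
    - [0,0,0]
  fingers: [50,50,50,50,50,50]

```text
t: 8.85
tool_pos: [0.4295, -0.2402, 0.1281]
orientation: [2.27, 2.164, 0.001]
ft_force: [0.0, -0.0, -1.7]
opening: 0.0589
gripper_force: 65.8
```

Run:
```python
from h import *
st=r.read_state(); p=st["tool_pos"]; R=Ro.from_rotvec(st["orientation"])
s,P=snap("wrist"); L=R.inv().apply((P-p).reshape(-1,3)).reshape(P.shape)
f=s["frame"].astype(int); m=(np.abs(L[...,1])<.027)&(L[...,0]>.014)&(L[...,0]<.09)&(abs(L[...,2])<.06)&(f[...,0]-f[...,2]>30)
Q=L[m]; print(len(Q),Q.min(0),Q.max(0))
A=np.c_[Q[:,:2],np.ones(len(Q))]; print("plane",np.linalg.lstsq(A,Q[:,2],rcond=None)[0])
m2=(np.abs(L[...,1])<.045)&(L[...,0]>.014)&(L[...,0]<.09)&(abs(L[...,2]-np.median(Q[:,2]))<.006)&(f[...,0]-f[...,2]>30)
print(cv2.minAreaRect((L[m2][:,:2]*1000).astype(np.float32)))
plan((.455,-.02,.125),48)
```

```text
29175 [ 0.01400314 -0.02699877 -0.05998567] [ 0.07227175  0.02699973 -0.05530006]
plane [ 0.00076658 -0.00013372 -0.05793681]
((43.134647369384766, 0.9018287658691406), (58.32969665527344, 60.693206787109375), 0.11897825449705124)
p [ 0.4288 -0.2397  0.1265] lin [0.8827 0.0625 0.0048] dr [9.00e-04 2.00e-04 2.18e-01] t 8.9 F [-1.2  0.7 -2.1] open 0.0591 grip 65.8
```

>>> move_arm:
  linear:
    - [0.15,0.01,0]
    - [0.3,0.02,0]
    - [0.45,0.03,0]
    - [0.6,0.04,0]
    - [0.75,0.05,0]
    - [0.88,0.06,0]
    - [0.88,0.06,0]
  dr:
    - [0,0,0.04]
    - [0,0,0.08]
    - [0,0,0.12]
    - [0,0,0.16]
    - [0,0,0.2]
    - [0,0,0.218]
    - [0,0,0.218]
  fingers: [50,50,50,50,50,50,50]

```text
t: 9.78
tool_pos: [0.4531, -0.0185, 0.1242]
orientation: [-2.868, -1.28, 0.002]
ft_force: [0.0, -0.8, -1.8]
opening: 0.059
gripper_force: 65.6
```

Run:
```python
from h import *
plan((.4998,.1876,.125),16.2)
```

```text
p [ 0.4531 -0.0185  0.1242] lin [ 0.7386 -0.4113 -0.0031] dr [-0.0005  0.0004  0.1773] t 9.78 F [ 0.  -0.8 -1.8] open 0.059 grip 65.6
```

>>> move_arm:
  linear:
    - [0.14,-0.08,0]
    - [0.28,-0.16,0]
    - [0.42,-0.24,0]
    - [0.56,-0.31,0]
    - [0.7,-0.39,0]
    - [0.739,-0.411,0]
    - [0.739,-0.411,0]
  dr:
    - [0,0,0.04]
    - [0,0,0.08]
    - [0,0,0.12]
    - [0,0,0.16]
    - [0,0,0.177]
    - [0,0,0.177]
    - [0,0,0.177]
  fingers: [50,50,50,50,50,50,50]

```text
t: 10.65
tool_pos: [0.5009, 0.1853, 0.1244]
orientation: [3.11, 0.444, -0.002]
ft_force: [1.1, -0.6, -1.1]
opening: 0.059
gripper_force: 65.6
```

Run:
```python
from h import *
plan((.4998,.1876,.035),16.2)
```

```text
p [0.5009 0.1853 0.1244] lin [-0.001  -0.0102  0.3575] dr [0.0001 0.0004 0.0003] t 10.65 F [ 1.1 -0.6 -1.1] open 0.059 grip 65.6
```

>>> move_arm:
  linear:
    - [0,-0.01,0.1]
    - [0,-0.01,0.2]
    - [0,-0.01,0.3]
    - [0,-0.01,0.36]
    - [0,-0.01,0.36]
  dr:
    - [0,0,0]
    - [0,0,0]
    - [0,0,0]
    - [0,0,0]
    - [0,0,0]
  fingers: [50,50,50,50,50]

```text
t: 11.28
tool_pos: [0.4998, 0.1872, 0.0343]
orientation: [3.11, 0.44, -0.003]
ft_force: [1.1, -0.1, -2.1]
opening: 0.0591
gripper_force: 65.6
```

Run:
```python
from h import *
plan((.4998,.1876,.004),16.2)
s,P=snap("wrist"); a=np.radians(16.2); o=np.array([.5022,.1874])
U=(P[...,0]-o[0])*np.cos(a)+(P[...,1]-o[1])*np.sin(a); V=-(P[...,0]-o[0])*np.sin(a)+(P[...,1]-o[1])*np.cos(a); Z=P[...,2]
for n,lo,hi in(("top",.08,.1),("flange",.04,.05)):
    m=(Z>lo)&(Z<hi)&(abs(V)<.075)&(U>.025)&(U<.09); print(n,"Umax",np.percentile(U[m],99)*1000,"V",V[m].min()*1000,V[m].max()*1000, "Zmed",np.median(Z[m]),m.sum())
save(s["frame"],"wr4.png")
```

```text
p [0.4998 0.1872 0.0343] lin [ 0.0006 -0.0017  0.121 ] dr [ 0.      0.0006 -0.0005] t 11.28 F [ 1.1 -0.1 -2.1] open 0.0591 grip 65.6
top Umax 69.84355761004642 V -29.97833361574349 30.992403354324992 Zmed 0.09204636978315044 25940
flange Umax 70.16025396787253 V -62.296811250365344 62.361961722330875 Zmed 0.04514974437957925 3653
```

View pics/wr4.png

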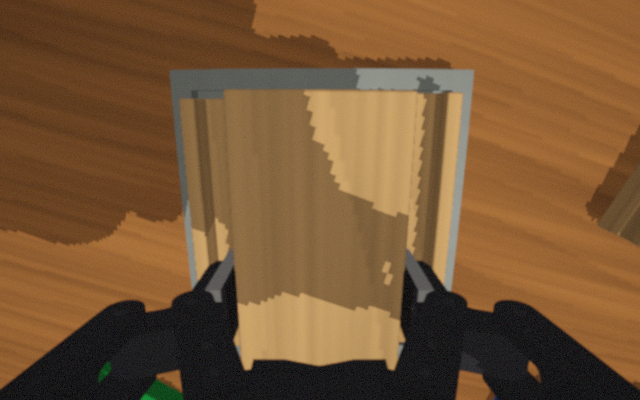

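The channel (end at (320,90)) is centred over the seam and even with the lower ends, to within 1 mm. I'll lower it gently.

>>> move_arm:
  linear:
    - [0,0,0.03]
    - [0,0,0.06]
    - [0,0,0.085]
    - [0,0,0.1]
    - [0,0,0.11]
    - [0,0,0.114]
    - [0,0,0.114]
  dr:
    - [0,0,0]
    - [0,0,0]
    - [0,0,0]
    - [0,0,0]
    - [0,0,0]
    - [0,0,0]
    - [0,0,0]
  fingers: [50,50,50,50,50,50,50]

```text
t: 12.2
tool_pos: [0.5004, 0.1882, 0.0065]
orientation: [-3.11, -0.441, -0.0]
ft_force: [0.3, 0.5, -0.6]
opening: 0.059
gripper_force: 65.6
```

>>> move_arm:
  linear:
    - [0,0,0.002]
    - [0,0,0.004]
    - [0,0,0.006]
    - [0,0,0.006]
  dr:
    - [0,0,0]
    - [0,0,0]
    - [0,0,0]
    - [0,0,0]
  fingers: [50,50,50,50]

```text
t: 12.7
tool_pos: [0.5004, 0.1881, 0.0049]
orientation: [3.11, 0.441, -0.0]
ft_force: [0.6, -0.2, -0.7]
opening: 0.0591
gripper_force: 65.6
```

```bash
cat > c.py <<'E'
from h import *
plan((.4998,.1876,.004),16.2)
s,P=snap("wrist"); a=np.radians(16.2); o=np.array([.5022,.1874])
U=(P[...,0]-o[0])*np.cos(a)+(P[...,1]-o[1])*np.sin(a); V=-(P[...,0]-o[0])*np.sin(a)+(P[...,1]-o[1])*np.cos(a); Z=P[...,2]
for n,lo,hi in(("top",.056,.07),("flange",.04,.05)):
    m=(Z>lo)&(Z<hi)&(abs(V)<.07)&(U>.025)&(U<.09); print(n,"Umax",np.percentile(U[m],99)*1000,"V",V[m].min()*1000,V[m].max()*1000, "Zmed",np.median(Z[m]),m.sum())
E
python3 c.py
```

```text
p [0.5004 0.1881 0.0049] lin [-0.003   0.0014  0.0036] dr [-0.      0.     -0.0003] t 12.7 F [ 0.6 -0.2 -0.7] open 0.0591 grip 65.6
top Umax 70.57055729809905 V -29.010981641173746 31.51565590135475 Zmed 0.0627647685345368 26298
flange Umax 70.25028780181968 V -62.05785782783693 62.49421560727487 Zmed 0.04513042219138613 5483
```

Nearly down (top at 62.8 mm). A little more, until contact.

>>> move_arm:
  linear:
    - [0,0,0.002]
    - [0,0,0.004]
    - [0,0,0.006]
    - [0,0,0.006]
  dr:
    - [0,0,0]
    - [0,0,0]
    - [0,0,0]
    - [0,0,0]
  fingers: [50,50,50,50]

```text
t: 13.25
tool_pos: [0.5005, 0.1881, 0.0036]
orientation: [3.11, 0.441, 0.0]
ft_force: [-0.6, -0.3, 3.1]
opening: 0.059
gripper_force: 66.0
```

>>> move_arm:
  linear:
    - [0,0,0.001]
    - [0,0,0.002]
    - [0,0,0.002]
  dr:
    - [0,0,0]
    - [0,0,0]
    - [0,0,0]
  fingers: [50,50,50]

```text
t: 13.62
tool_pos: [0.5004, 0.1881, 0.0035]
orientation: [3.11, 0.441, 0.001]
ft_force: [-3.8, -1.5, 15.2]
opening: 0.0589
gripper_force: 67.8
```

Seated (15 N). Release to 70 mm only, to stay clear of the outer flanges, then go straight up.

>>> move_arm:
  linear:
    - [0,0,0]
    - [0,0,0]
    - [0,0,0]
    - [0,0,0]
  dr:
    - [0,0,0]
    - [0,0,0]
    - [0,0,0]
    - [0,0,0]
  fingers: [70,70,70,70]

```text
t: 14.12
tool_pos: [0.5004, 0.1881, 0.0029]
orientation: [3.11, 0.441, -0.0]
ft_force: [-0.0, 0.4, 0.7]
opening: 0.0698
gripper_force: 0.0
```

>>> move_arm:
  linear:
    - [0,0,-0.04]
    - [0,0,-0.1]
    - [0,0,-0.2]
    - [0,0,-0.35]
    - [0,0,-0.5]
    - [0,0,-0.6]
    - [0,0,-0.6]
  dr:
    - [0,0,0]
    - [0,0,0]
    - [0,0,0]
    - [0,0,0]
    - [0,0,0]
    - [0,0,0]
    - [0,0,0]
  fingers: [70,70,70,70,70,70,70]

```text
t: 15.0
tool_pos: [0.5016, 0.1885, 0.1558]
orientation: [-3.11, -0.441, -0.007]
ft_force: [1.2, -0.5, -0.4]
opening: 0.0703
gripper_force: 0.0
```

```bash
python3 c.py
python3 - <<'E'
from h import *
s,P=snap("wrist"); a=np.radians(16.2)
m=(P[...,2]>.056)&(P[...,2]<.068)&(np.hypot(P[...,0]-.5022,P[...,1]-.1874)<.09); Q=P[m]
print(cv2.minAreaRect((Q[:,:2]*1000).astype(np.float32)),np.linalg.lstsq(np.c_[Q[:,:2]-[.5022,.1874],np.ones(len(Q))],Q[:,2],rcond=None)[0])
save(s["frame"],"wr5.png")
E
```

```text
p [0.5016 0.1885 0.1558] lin [-0.0106  0.0012  0.6072] dr [ 0.     -0.0015 -0.0003] t 15.0 F [ 1.2 -0.5 -0.4] open 0.0703 grip 0.0
top Umax 70.86664170740085 V -28.544183140809878 30.901431414298937 Zmed 0.06140410360804052 5148
flange Umax 70.54537937521089 V -62.076065383420264 62.17165755979415 Zmed 0.04519328625217267 1183
((502.6298828125, 189.17999267578125), (140.68377685546875, 59.80265426635742), 15.76679515838623) [-0.00022943 -0.00061398  0.06142152]
```

View pics/wr5.png

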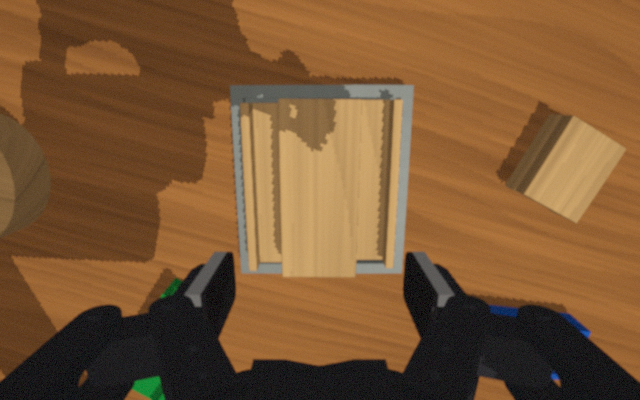

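The top channel (316,188) sits level with its top at 61.4 mm. It is within 1–2 mm of the seam centre with ends even, and the lower two haven't moved. Signing off.

```bash
python3 -c "
from workcell import r
print(r.sign_off())"
```

```text
the job is handed in; nothing more can be done
None
```

The full-length channel is stacked over the seam, fully down, level and end-aligned within about 2 mm, with the lower two still in place; it was let go only once down, and the job was handed in at about 15 s.

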